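# Complete the jeweller's jar rack and lock it for transport

### The arm

A 7-joint arm with a two-finger parallel gripper is mounted at the origin on the work surface. World frame = base frame: x ahead of the robot, y to its left, z up, the work surface at z = 0. Lengths are in m, angles in rad, forces in N, time in s.
With the tool pointing down it reaches from about 0.4 to 0.85 m from the base axis. Payload 10.4 kg.
Tool frame: the origin (TCP) lies on the mounting face of the last link; the fingertips stand 173 mm ahead of it and the grasp point (between the pads) lies 155 mm ahead of it (manip.tip_extent is the distance from the TCP to the fingertips, in m); z points along the fingers, y is the line along which they close (so a half turn about z gives the same grasp; the last joint's range is limited). The gripper opens to 85 mm and grips with 20 to 120 N. Pads are 22 mm wide; open, the fingers measure 114 mm over their backs; the gripper's body (76 mm by 85 mm) begins 54 mm behind the grasp point. The pads swing forward as they close: fully open they stand 13 mm farther back than shut.
Start: joints at [1.126, 0.332, -0.065, 1.46, 0.022, 1.35, -0.088], TCP at [0.256, -0.57, 0.405] pointing down, gripper open.
Joint ranges: [-2.6, 2.6], [-0.5, 2.12], [-1.47, 1.34], [0.16, 2.42], [-1.27, 4.41], [0.06, 2.06], [-2.6, 2.6]. Speed limits (rad/s): [2.22, 2.22, 2.79, 2.79, 3.14, 3.14, 3.14].

### API

Orientations are given as a unit quaternion [x, y, z, w].
In Python, from workcell import manip gives the robot as it stands.
- The arm moves only by the tool move_arm, never from a script. Its argument "plan" is one flat list of numbers, 7 for each row, row after row: the turn, a rotation vector about the tool's x, y, z in rad, then the shift along the tool's x, y, z in m, then the finger opening in m, from 0 to 0.0854. In form: [ax, ay, az, dx, dy, dz, gripper, ax, ay, az, dx, dy, dz, gripper, ...]. A call has 1 to 12 rows; each row is the pose to reach, as a shift and turn from the pose commanded when the call began, along the tool's axes at that moment; what a row does not reach only later rows make up. A row lasts 1/8 s, in which the tool goes at most 62.5 mm and 10.7 degrees, less where a joint would pass 70% of its speed; a pose out of reach is approached as far as the arm can. A call with a gripper value outside its range is refused whole. The fingers move at their own pace and stop on an object; "squeeze" is the grip in N (left out, the last holds). Time passes only in rows, so rows that repeat a pose let the fingers close. It gives the time, the measured TCP pose, the force, the opening and the grip force at its end, in the units of the state.
- manip.get_obs(): the state, without advancing time (a new reading comes with each control period).
- manip.camera(name): name is "scene" or "top"; returns a dict with "color" (420x560x3 uint8, red, green, blue), "fx", "fy", "cx", "cy" (pixels), "cam_to_world" (4x4, takes a point from camera to world coordinates). Camera axes: x right, y down, z forward; pixel columns grow to the right and rows downward; lengths in m; the calibration is good to about 2 mm. A picture is of the moment at which its call begins. There is no depth.
- manip.hand_in(): hands the job in; it is judged then, once.
Trained networks look in a picture, given as the dict that the camera call returned (one of the last four; its "shot" number tells which), for a name from the list of things; names that differ only in an ending like _2 or _b are one class to them, and where a whole thing is asked for, a point or a joint stands for the part that bears it (a point fixed in the world has none). Each returns a list of dicts, best first, with "conf" (0 to 1); they miss things now and then, are a little off and sometimes report something else, mostly with a low value. They report only what shows in the picture. A call takes as long as a camera call. They do not tell look-alikes from the thing itself.
- manip.look_for(picture, label): "position" ([x, y, z] in m, in the coordinates of the camera as it stood for that picture, good to about 4 mm: the middle of the surface that is visible of it).
- manip.silhouettes(picture, label): "pixels" (420x560 bool, what is visible of it).
- manip.tip_of(picture, label): "position" ([x, y, z] in m, in the coordinates of the camera as it stood for that picture, good to about 4 mm: a listed point, or the origin of a listed thing).
The state is a dict: "clock": time; "joint_pos": joint angles; "joint_velocities": joint speeds; "tau": joint torques, N m; "position": TCP position; "ee_rot": TCP orientation; "ft_force": force on the tool from outside, world axes, zero at the start; "torque": the same for the moment, N m; "grip_width": opening from 0.0 (shut) to 1.0 (fully open); "grasp_force": force on a finger pad.
Only numpy, scipy, OpenCV 4.12 (cv2) and the standard library are available. Lean on these libraries where they do the work, as an engineer would, in place of code of your own. Each camera call takes 0.05 s, during which the arm holds its last target. There are 200 camera calls.

### The job

Slide the jar rack's red transport lock fully open, stand one spare jar in every empty cell, and stand any spare jars left over upright inside the blue tray. Once every cell holds a jar, slide the lock fully home again. Leave the jars already in the rack where they are, and do not disturb the other things on the bench.

Things in the scene. Friction and masses are not known exactly. Their poses are not given: they have to be found in the camera images.
- rack: wooden rack, fixed: block 150 (x) x 240 (y) x 40 mm high with six square cells 50 x 50 mm, 30 mm deep, in two rows at x = -45 and +45, three in each at y = -72, 0, +72 mm; origin at the centre of its underside, on the bench. A jar stands on the cell floor 10 mm above the bench: shoulder at 72 mm, stopper top at 106 mm. The lock bar runs along y over the middle, between the rows
- lock (a joint): transport lock: dark bar 14 mm wide, 69 to 80 mm above the bench, with three cross lugs (12 x 54 mm) and a red knob, sliding along the rack's y. 0 = fully locked, end stop: lugs lie over the jars' shoulders and block the cells; 0.036 m (towards rack +y) = fully open, end stop: lugs lie between the columns. Starts locked or partly open; slides at about 2 N and stays where left
- lock_knob (a point): centre of the top of the lock's red knob, 122 mm above the bench; the knob is a block 30 mm (rack's x) x 18 mm (rack's y), its upper 40 mm free to be gripped, beyond the rack's +y end; the point moves with the lock
- cell1 (a point): centre of the mouth of the rack's cell 1, level with the block's top 40 mm above the bench, at x -45, y -72 mm in the rack's frame; axes as the rack's
- cell2 (a point): centre of the mouth of the rack's cell 2, level with the block's top 40 mm above the bench, at x -45, y 0 mm in the rack's frame; axes as the rack's
- cell3 (a point): centre of the mouth of the rack's cell 3, level with the block's top 40 mm above the bench, at x -45, y 72 mm in the rack's frame; axes as the rack's
- cell4 (a point): centre of the mouth of the rack's cell 4, level with the block's top 40 mm above the bench, at x 45, y -72 mm in the rack's frame; axes as the rack's
- cell5 (a point): centre of the mouth of the rack's cell 5, level with the block's top 40 mm above the bench, at x 45, y 0 mm in the rack's frame; axes as the rack's
- cell6 (a point): centre of the mouth of the rack's cell 6, level with the block's top 40 mm above the bench, at x 45, y 72 mm in the rack's frame; axes as the rack's
- kept1: jar that may already stand in cell 1 at the start (absent in many starts: then that cell is empty); glass jar with coloured contents and a heavy brass foot: body 44 mm in diameter, 62 mm high, then a cork stopper 24 mm in diameter, 34 mm high (96 mm in all), 0.2 kg; origin at the centre of its underside, z up; pick it up by the stopper
- kept2: jar that may already stand in cell 2 at the start (absent in many starts: then that cell is empty); a jar exactly like kept1 in size
- kept3: jar that may already stand in cell 3 at the start (absent in many starts: then that cell is empty); a jar exactly like kept1 in size
- kept4: jar that may already stand in cell 4 at the start (absent in many starts: then that cell is empty); a jar exactly like kept1 in size
- kept5: jar that may already stand in cell 5 at the start (absent in many starts: then that cell is empty); a jar exactly like kept1 in size
- kept6: jar that may already stand in cell 6 at the start (absent in many starts: then that cell is empty); a jar exactly like kept1 in size
- spare1: spare jar standing on the bench at the start (four or all five are there), size as kept1; a 50 mm steel doming block, fixed to the bench, stands among the spares
- spare2: spare jar standing on the bench at the start (four or all five are there), size as kept1; a 50 mm steel doming block, fixed to the bench, stands among the spares
- spare3: spare jar standing on the bench at the start (four or all five are there), size as kept1; a 50 mm steel doming block, fixed to the bench, stands among the spares
- spare4: spare jar standing on the bench at the start (four or all five are there), size as kept1; a 50 mm steel doming block, fixed to the bench, stands among the spares
- spare5: spare jar standing on the bench at the start (four or all five are there), size as kept1; a 50 mm steel doming block, fixed to the bench, stands among the spares
- tray: blue open tray with a grey lining, fixed to the bench: 200 (its x) x 80 (its y) x 40 mm high outside, walls 5 mm, inner floor 5 mm above the bench, inside 190 x 70 mm; origin at the centre of its underside; holds three jars in a row along its x
- screwdriver: loose screwdriver with a wooden handle lying beyond the spare jars; bystander
- bowl: loose white ceramic bowl, 84 mm across, 42 mm high, beyond the tray; bystander
Things that resemble listed ones, but are neither listed nor needed, are in the scene too. Leave any purple look-alike of the kept3 alone.

How it is judged:
On the way, in this order (a step that is already met when the one before it is completed fails the run):
1. the transport lock is slid fully open (value of joint lock above 0.033 m), for 0.2 s.
2. with the lock open, every cell of the rack holds a jar (((horizontal distance between kept1 and cell1 below 0.008 m and z of kept1 in the frame of cell1 below -0.024 m and angle between kept1's own z axis and vertical below 0.12 rad) or (horizontal distance between spare1 and cell1 below 0.008 m and z of spare1 in the frame of cell1 below -0.024 m and angle between spare1's own z axis and vertical below 0.12 rad) or (horizontal distance between spare2 and cell1 below 0.008 m and z of spare2 in the frame of cell1 below -0.024 m and angle between spare2's own z axis and vertical below 0.12 rad) or (horizontal distance between spare3 and cell1 below 0.008 m and z of spare3 in the frame of cell1 below -0.024 m and angle between spare3's own z axis and vertical below 0.12 rad) or (horizontal distance between spare4 and cell1 below 0.008 m and z of spare4 in the frame of cell1 below -0.024 m and angle between spare4's own z axis and vertical below 0.12 rad) or (horizontal distance between spare5 and cell1 below 0.008 m and z of spare5 in the frame of cell1 below -0.024 m and angle between spare5's own z axis and vertical below 0.12 rad)) and ((horizontal distance between kept2 and cell2 below 0.008 m and z of kept2 in the frame of cell2 below -0.024 m and angle between kept2's own z axis and vertical below 0.12 rad) or (horizontal distance between spare1 and cell2 below 0.008 m and z of spare1 in the frame of cell2 below -0.024 m and angle between spare1's own z axis and vertical below 0.12 rad) or (horizontal distance between spare2 and cell2 below 0.008 m and z of spare2 in the frame of cell2 below -0.024 m and angle between spare2's own z axis and vertical below 0.12 rad) or (horizontal distance between spare3 and cell2 below 0.008 m and z of spare3 in the frame of cell2 below -0.024 m and angle between spare3's own z axis and vertical below 0.12 rad) or (horizontal distance between spare4 and cell2 below 0.008 m and z of spare4 in the frame of cell2 below -0.024 m and angle between spare4's own z axis and vertical below 0.12 rad) or (horizontal distance between spare5 and cell2 below 0.008 m and z of spare5 in the frame of cell2 below -0.024 m and angle between spare5's own z axis and vertical below 0.12 rad)) and ((horizontal distance between kept3 and cell3 below 0.008 m and z of kept3 in the frame of cell3 below -0.024 m and angle between kept3's own z axis and vertical below 0.12 rad) or (horizontal distance between spare1 and cell3 below 0.008 m and z of spare1 in the frame of cell3 below -0.024 m and angle between spare1's own z axis and vertical below 0.12 rad) or (horizontal distance between spare2 and cell3 below 0.008 m and z of spare2 in the frame of cell3 below -0.024 m and angle between spare2's own z axis and vertical below 0.12 rad) or (horizontal distance between spare3 and cell3 below 0.008 m and z of spare3 in the frame of cell3 below -0.024 m and angle between spare3's own z axis and vertical below 0.12 rad) or (horizontal distance between spare4 and cell3 below 0.008 m and z of spare4 in the frame of cell3 below -0.024 m and angle between spare4's own z axis and vertical below 0.12 rad) or (horizontal distance between spare5 and cell3 below 0.008 m and z of spare5 in the frame of cell3 below -0.024 m and angle between spare5's own z axis and vertical below 0.12 rad)) and ((horizontal distance between kept4 and cell4 below 0.008 m and z of kept4 in the frame of cell4 below -0.024 m and angle between kept4's own z axis and vertical below 0.12 rad) or (horizontal distance between spare1 and cell4 below 0.008 m and z of spare1 in the frame of cell4 below -0.024 m and angle between spare1's own z axis and vertical below 0.12 rad) or (horizontal distance between spare2 and cell4 below 0.008 m and z of spare2 in the frame of cell4 below -0.024 m and angle between spare2's own z axis and vertical below 0.12 rad) or (horizontal distance between spare3 and cell4 below 0.008 m and z of spare3 in the frame of cell4 below -0.024 m and angle between spare3's own z axis and vertical below 0.12 rad) or (horizontal distance between spare4 and cell4 below 0.008 m and z of spare4 in the frame of cell4 below -0.024 m and angle between spare4's own z axis and vertical below 0.12 rad) or (horizontal distance between spare5 and cell4 below 0.008 m and z of spare5 in the frame of cell4 below -0.024 m and angle between spare5's own z axis and vertical below 0.12 rad)) and ((horizontal distance between kept5 and cell5 below 0.008 m and z of kept5 in the frame of cell5 below -0.024 m and angle between kept5's own z axis and vertical below 0.12 rad) or (horizontal distance between spare1 and cell5 below 0.008 m and z of spare1 in the frame of cell5 below -0.024 m and angle between spare1's own z axis and vertical below 0.12 rad) or (horizontal distance between spare2 and cell5 below 0.008 m and z of spare2 in the frame of cell5 below -0.024 m and angle between spare2's own z axis and vertical below 0.12 rad) or (horizontal distance between spare3 and cell5 below 0.008 m and z of spare3 in the frame of cell5 below -0.024 m and angle between spare3's own z axis and vertical below 0.12 rad) or (horizontal distance between spare4 and cell5 below 0.008 m and z of spare4 in the frame of cell5 below -0.024 m and angle between spare4's own z axis and vertical below 0.12 rad) or (horizontal distance between spare5 and cell5 below 0.008 m and z of spare5 in the frame of cell5 below -0.024 m and angle between spare5's own z axis and vertical below 0.12 rad)) and ((horizontal distance between kept6 and cell6 below 0.008 m and z of kept6 in the frame of cell6 below -0.024 m and angle between kept6's own z axis and vertical below 0.12 rad) or (horizontal distance between spare1 and cell6 below 0.008 m and z of spare1 in the frame of cell6 below -0.024 m and angle between spare1's own z axis and vertical below 0.12 rad) or (horizontal distance between spare2 and cell6 below 0.008 m and z of spare2 in the frame of cell6 below -0.024 m and angle between spare2's own z axis and vertical below 0.12 rad) or (horizontal distance between spare3 and cell6 below 0.008 m and z of spare3 in the frame of cell6 below -0.024 m and angle between spare3's own z axis and vertical below 0.12 rad) or (horizontal distance between spare4 and cell6 below 0.008 m and z of spare4 in the frame of cell6 below -0.024 m and angle between spare4's own z axis and vertical below 0.12 rad) or (horizontal distance between spare5 and cell6 below 0.008 m and z of spare5 in the frame of cell6 below -0.024 m and angle between spare5's own z axis and vertical below 0.12 rad)) and value of joint lock above 0.03 m), for 0.2 s.
3. the transport lock is slid fully home (value of joint lock below 0.003 m), for 0.2 s.
At the end, for the whole second after the job is handed in: each cell holds a jar on its floor (8 mm off centre, 6 mm high, 0.12 rad tilt at most); jars first in the rack are still in their cells; each spare is in a cell or upright inside the tray; lock within 3 mm of its locked end; jars at rest (((horizontal distance between kept1 and cell1 below 0.008 m and z of kept1 in the frame of cell1 below -0.024 m and angle between kept1's own z axis and vertical below 0.12 rad) or (horizontal distance between spare1 and cell1 below 0.008 m and z of spare1 in the frame of cell1 below -0.024 m and angle between spare1's own z axis and vertical below 0.12 rad) or (horizontal distance between spare2 and cell1 below 0.008 m and z of spare2 in the frame of cell1 below -0.024 m and angle between spare2's own z axis and vertical below 0.12 rad) or (horizontal distance between spare3 and cell1 below 0.008 m and z of spare3 in the frame of cell1 below -0.024 m and angle between spare3's own z axis and vertical below 0.12 rad) or (horizontal distance between spare4 and cell1 below 0.008 m and z of spare4 in the frame of cell1 below -0.024 m and angle between spare4's own z axis and vertical below 0.12 rad) or (horizontal distance between spare5 and cell1 below 0.008 m and z of spare5 in the frame of cell1 below -0.024 m and angle between spare5's own z axis and vertical below 0.12 rad)) and ((horizontal distance between kept2 and cell2 below 0.008 m and z of kept2 in the frame of cell2 below -0.024 m and angle between kept2's own z axis and vertical below 0.12 rad) or (horizontal distance between spare1 and cell2 below 0.008 m and z of spare1 in the frame of cell2 below -0.024 m and angle between spare1's own z axis and vertical below 0.12 rad) or (horizontal distance between spare2 and cell2 below 0.008 m and z of spare2 in the frame of cell2 below -0.024 m and angle between spare2's own z axis and vertical below 0.12 rad) or (horizontal distance between spare3 and cell2 below 0.008 m and z of spare3 in the frame of cell2 below -0.024 m and angle between spare3's own z axis and vertical below 0.12 rad) or (horizontal distance between spare4 and cell2 below 0.008 m and z of spare4 in the frame of cell2 below -0.024 m and angle between spare4's own z axis and vertical below 0.12 rad) or (horizontal distance between spare5 and cell2 below 0.008 m and z of spare5 in the frame of cell2 below -0.024 m and angle between spare5's own z axis and vertical below 0.12 rad)) and ((horizontal distance between kept3 and cell3 below 0.008 m and z of kept3 in the frame of cell3 below -0.024 m and angle between kept3's own z axis and vertical below 0.12 rad) or (horizontal distance between spare1 and cell3 below 0.008 m and z of spare1 in the frame of cell3 below -0.024 m and angle between spare1's own z axis and vertical below 0.12 rad) or (horizontal distance between spare2 and cell3 below 0.008 m and z of spare2 in the frame of cell3 below -0.024 m and angle between spare2's own z axis and vertical below 0.12 rad) or (horizontal distance between spare3 and cell3 below 0.008 m and z of spare3 in the frame of cell3 below -0.024 m and angle between spare3's own z axis and vertical below 0.12 rad) or (horizontal distance between spare4 and cell3 below 0.008 m and z of spare4 in the frame of cell3 below -0.024 m and angle between spare4's own z axis and vertical below 0.12 rad) or (horizontal distance between spare5 and cell3 below 0.008 m and z of spare5 in the frame of cell3 below -0.024 m and angle between spare5's own z axis and vertical below 0.12 rad)) and ((horizontal distance between kept4 and cell4 below 0.008 m and z of kept4 in the frame of cell4 below -0.024 m and angle between kept4's own z axis and vertical below 0.12 rad) or (horizontal distance between spare1 and cell4 below 0.008 m and z of spare1 in the frame of cell4 below -0.024 m and angle between spare1's own z axis and vertical below 0.12 rad) or (horizontal distance between spare2 and cell4 below 0.008 m and z of spare2 in the frame of cell4 below -0.024 m and angle between spare2's own z axis and vertical below 0.12 rad) or (horizontal distance between spare3 and cell4 below 0.008 m and z of spare3 in the frame of cell4 below -0.024 m and angle between spare3's own z axis and vertical below 0.12 rad) or (horizontal distance between spare4 and cell4 below 0.008 m and z of spare4 in the frame of cell4 below -0.024 m and angle between spare4's own z axis and vertical below 0.12 rad) or (horizontal distance between spare5 and cell4 below 0.008 m and z of spare5 in the frame of cell4 below -0.024 m and angle between spare5's own z axis and vertical below 0.12 rad)) and ((horizontal distance between kept5 and cell5 below 0.008 m and z of kept5 in the frame of cell5 below -0.024 m and angle between kept5's own z axis and vertical below 0.12 rad) or (horizontal distance between spare1 and cell5 below 0.008 m and z of spare1 in the frame of cell5 below -0.024 m and angle between spare1's own z axis and vertical below 0.12 rad) or (horizontal distance between spare2 and cell5 below 0.008 m and z of spare2 in the frame of cell5 below -0.024 m and angle between spare2's own z axis and vertical below 0.12 rad) or (horizontal distance between spare3 and cell5 below 0.008 m and z of spare3 in the frame of cell5 below -0.024 m and angle between spare3's own z axis and vertical below 0.12 rad) or (horizontal distance between spare4 and cell5 below 0.008 m and z of spare4 in the frame of cell5 below -0.024 m and angle between spare4's own z axis and vertical below 0.12 rad) or (horizontal distance between spare5 and cell5 below 0.008 m and z of spare5 in the frame of cell5 below -0.024 m and angle between spare5's own z axis and vertical below 0.12 rad)) and ((horizontal distance between kept6 and cell6 below 0.008 m and z of kept6 in the frame of cell6 below -0.024 m and angle between kept6's own z axis and vertical below 0.12 rad) or (horizontal distance between spare1 and cell6 below 0.008 m and z of spare1 in the frame of cell6 below -0.024 m and angle between spare1's own z axis and vertical below 0.12 rad) or (horizontal distance between spare2 and cell6 below 0.008 m and z of spare2 in the frame of cell6 below -0.024 m and angle between spare2's own z axis and vertical below 0.12 rad) or (horizontal distance between spare3 and cell6 below 0.008 m and z of spare3 in the frame of cell6 below -0.024 m and angle between spare3's own z axis and vertical below 0.12 rad) or (horizontal distance between spare4 and cell6 below 0.008 m and z of spare4 in the frame of cell6 below -0.024 m and angle between spare4's own z axis and vertical below 0.12 rad) or (horizontal distance between spare5 and cell6 below 0.008 m and z of spare5 in the frame of cell6 below -0.024 m and angle between spare5's own z axis and vertical below 0.12 rad)) and ((horizontal distance between spare1 and cell1 below 0.008 m and z of spare1 in the frame of cell1 below -0.024 m and angle between spare1's own z axis and vertical below 0.12 rad) or (horizontal distance between spare1 and cell2 below 0.008 m and z of spare1 in the frame of cell2 below -0.024 m and angle between spare1's own z axis and vertical below 0.12 rad) or (horizontal distance between spare1 and cell3 below 0.008 m and z of spare1 in the frame of cell3 below -0.024 m and angle between spare1's own z axis and vertical below 0.12 rad) or (horizontal distance between spare1 and cell4 below 0.008 m and z of spare1 in the frame of cell4 below -0.024 m and angle between spare1's own z axis and vertical below 0.12 rad) or (horizontal distance between spare1 and cell5 below 0.008 m and z of spare1 in the frame of cell5 below -0.024 m and angle between spare1's own z axis and vertical below 0.12 rad) or (horizontal distance between spare1 and cell6 below 0.008 m and z of spare1 in the frame of cell6 below -0.024 m and angle between spare1's own z axis and vertical below 0.12 rad) or (x of spare1 in the frame of tray between -0.076 and 0.076 m and y of spare1 in the frame of tray between -0.016 and 0.016 m and z of spare1 in the frame of tray below 0.012 m and angle between spare1's own z axis and vertical below 0.12 rad)) and ((horizontal distance between spare2 and cell1 below 0.008 m and z of spare2 in the frame of cell1 below -0.024 m and angle between spare2's own z axis and vertical below 0.12 rad) or (horizontal distance between spare2 and cell2 below 0.008 m and z of spare2 in the frame of cell2 below -0.024 m and angle between spare2's own z axis and vertical below 0.12 rad) or (horizontal distance between spare2 and cell3 below 0.008 m and z of spare2 in the frame of cell3 below -0.024 m and angle between spare2's own z axis and vertical below 0.12 rad) or (horizontal distance between spare2 and cell4 below 0.008 m and z of spare2 in the frame of cell4 below -0.024 m and angle between spare2's own z axis and vertical below 0.12 rad) or (horizontal distance between spare2 and cell5 below 0.008 m and z of spare2 in the frame of cell5 below -0.024 m and angle between spare2's own z axis and vertical below 0.12 rad) or (horizontal distance between spare2 and cell6 below 0.008 m and z of spare2 in the frame of cell6 below -0.024 m and angle between spare2's own z axis and vertical below 0.12 rad) or (x of spare2 in the frame of tray between -0.076 and 0.076 m and y of spare2 in the frame of tray between -0.016 and 0.016 m and z of spare2 in the frame of tray below 0.012 m and angle between spare2's own z axis and vertical below 0.12 rad)) and ((horizontal distance between spare3 and cell1 below 0.008 m and z of spare3 in the frame of cell1 below -0.024 m and angle between spare3's own z axis and vertical below 0.12 rad) or (horizontal distance between spare3 and cell2 below 0.008 m and z of spare3 in the frame of cell2 below -0.024 m and angle between spare3's own z axis and vertical below 0.12 rad) or (horizontal distance between spare3 and cell3 below 0.008 m and z of spare3 in the frame of cell3 below -0.024 m and angle between spare3's own z axis and vertical below 0.12 rad) or (horizontal distance between spare3 and cell4 below 0.008 m and z of spare3 in the frame of cell4 below -0.024 m and angle between spare3's own z axis and vertical below 0.12 rad) or (horizontal distance between spare3 and cell5 below 0.008 m and z of spare3 in the frame of cell5 below -0.024 m and angle between spare3's own z axis and vertical below 0.12 rad) or (horizontal distance between spare3 and cell6 below 0.008 m and z of spare3 in the frame of cell6 below -0.024 m and angle between spare3's own z axis and vertical below 0.12 rad) or (x of spare3 in the frame of tray between -0.076 and 0.076 m and y of spare3 in the frame of tray between -0.016 and 0.016 m and z of spare3 in the frame of tray below 0.012 m and angle between spare3's own z axis and vertical below 0.12 rad)) and ((horizontal distance between spare4 and cell1 below 0.008 m and z of spare4 in the frame of cell1 below -0.024 m and angle between spare4's own z axis and vertical below 0.12 rad) or (horizontal distance between spare4 and cell2 below 0.008 m and z of spare4 in the frame of cell2 below -0.024 m and angle between spare4's own z axis and vertical below 0.12 rad) or (horizontal distance between spare4 and cell3 below 0.008 m and z of spare4 in the frame of cell3 below -0.024 m and angle between spare4's own z axis and vertical below 0.12 rad) or (horizontal distance between spare4 and cell4 below 0.008 m and z of spare4 in the frame of cell4 below -0.024 m and angle between spare4's own z axis and vertical below 0.12 rad) or (horizontal distance between spare4 and cell5 below 0.008 m and z of spare4 in the frame of cell5 below -0.024 m and angle between spare4's own z axis and vertical below 0.12 rad) or (horizontal distance between spare4 and cell6 below 0.008 m and z of spare4 in the frame of cell6 below -0.024 m and angle between spare4's own z axis and vertical below 0.12 rad) or (x of spare4 in the frame of tray between -0.076 and 0.076 m and y of spare4 in the frame of tray between -0.016 and 0.016 m and z of spare4 in the frame of tray below 0.012 m and angle between spare4's own z axis and vertical below 0.12 rad)) and ((horizontal distance between spare5 and cell1 below 0.008 m and z of spare5 in the frame of cell1 below -0.024 m and angle between spare5's own z axis and vertical below 0.12 rad) or (horizontal distance between spare5 and cell2 below 0.008 m and z of spare5 in the frame of cell2 below -0.024 m and angle between spare5's own z axis and vertical below 0.12 rad) or (horizontal distance between spare5 and cell3 below 0.008 m and z of spare5 in the frame of cell3 below -0.024 m and angle between spare5's own z axis and vertical below 0.12 rad) or (horizontal distance between spare5 and cell4 below 0.008 m and z of spare5 in the frame of cell4 below -0.024 m and angle between spare5's own z axis and vertical below 0.12 rad) or (horizontal distance between spare5 and cell5 below 0.008 m and z of spare5 in the frame of cell5 below -0.024 m and angle between spare5's own z axis and vertical below 0.12 rad) or (horizontal distance between spare5 and cell6 below 0.008 m and z of spare5 in the frame of cell6 below -0.024 m and angle between spare5's own z axis and vertical below 0.12 rad) or (x of spare5 in the frame of tray between -0.076 and 0.076 m and y of spare5 in the frame of tray between -0.016 and 0.016 m and z of spare5 in the frame of tray below 0.012 m and angle between spare5's own z axis and vertical below 0.12 rad)) and horizontal distance between kept1 and cell1 below 0.008 m and z of kept1 in the frame of cell1 below -0.024 m and angle between each of kept1, kept2, kept3, kept4, kept5, kept6's own z axis and vertical below 0.12 rad and horizontal distance between kept2 and cell2 below 0.008 m and z of kept2 in the frame of cell2 below -0.024 m and horizontal distance between kept3 and cell3 below 0.008 m and z of kept3 in the frame of cell3 below -0.024 m and horizontal distance between kept4 and cell4 below 0.008 m and z of kept4 in the frame of cell4 below -0.024 m and horizontal distance between kept5 and cell5 below 0.008 m and z of kept5 in the frame of cell5 below -0.024 m and horizontal distance between kept6 and cell6 below 0.008 m and z of kept6 in the frame of cell6 below -0.024 m and value of joint lock below 0.003 m and linear speed of each of spare1, spare2, spare3, spare4, spare5 below 0.03 m/s); the robot touches nothing.
It fails at once if a jar that was already in the rack is taken out or displaced (distance of any of kept1, kept2, kept3, kept4, kept5, kept6 from where it was at the start of the episode above 0.025 m).
It fails at once if a bystander (screwdriver, bowl) is shifted by more than 40 mm (distance of any of screwdriver, bowl from where it was at the start of the episode above 0.04 m).
Of kept1, kept2, kept3, kept4, kept5, kept6 only 2 to 4 are there at a start; the rules pass over those that are not, and their reading is None.
Of spare1, spare2, spare3, spare4, spare5 only 4 to 5 are there at a start; the rules pass over those that are not, and their reading is None.
At some moment in a run one of spare1, spare2, spare3, spare4, spare5 may be knocked a few centimetres aside while the robot is not near it.
It also fails if it takes over 192 s, if anything falls off the work surface, if the arm or the gripper's body presses on something with over 40 N, if the wrist force passes 120 N, or if a joint passes its speed limit or range.

## Working session

There is one attempt and no reset: what is moved stays moved. The work goes in short steps, Python scripts to look and compute and a tool call to move; the robot and the scene stay as the last step left them, time stands still between calls to the robot, and variables do not carry over. Pictures are saved under pics/ and viewed, at most 14 in all, crops included, and the job is handed in when it is done.

Besides the shell and the picture viewer there is one more tool, called after ">>>" as name(argument=value, ...), one argument or row to a line, values as JSON. move_arm: Moves the arm, as the interface text tells. Its arguments: {"type":"object","properties":{"plan":{"type":"array","items":{"type":"number"}},"squeeze":{"type":"number"}},"required":["plan"]}

```bash
ls; mkdir -p pics; cat > h.py <<'E'
import numpy as np, cv2
from scipy.spatial.transform import Rotation as R
from workcell import manip
def w(p,pos): return (np.array(p['cam_to_world'])@np.r_[pos,1])[:3]
def save(p,n): cv2.imwrite('pics/'+n,p['color'][:,:,::-1])
E
python3 - <<'E'
from h import *
o=manip.get_obs(); print({k:np.round(v,3) for k,v in o.items()})
ims=[]
for n in ('scene','top'):
    p=manip.camera(n); save(p,n+'0.png'); print(n,p['fx'],np.round(p['cam_to_world'],3).tolist())
    for l in ['rack','lock_knob','cell1','cell3','cell4','cell6','kept1','kept2','kept3','kept4','kept5','kept6','spare1','tray','screwdriver','bowl']:
        try: print(l,[(np.round(w(p,d['position']),3).tolist(),round(d['conf'],2)) for d in manip.tip_of(p,l)][:12])
        except Exception as e: print(l,e)
E
```

```text
pics
{'clock': np.float64(0.0), 'joint_pos': array([ 1.126,  0.333, -0.065,  1.461,  0.022,  1.35 , -0.089]), 'joint_velocities': array([ 0.002,  0.   ,  0.001, -0.001,  0.   , -0.   ,  0.001]), 'tau': array([-0.0000e+00, -6.2546e+01,  4.9000e-02, -3.9160e+01,  1.6000e-02,
        1.0000e-02,  0.0000e+00]), 'position': array([ 0.256, -0.57 ,  0.404]), 'ee_rot': array([ 0.978,  0.209, -0.   , -0.001]), 'ft_force': array([-0.791, -0.104,  0.258]), 'torque': array([0.006, 0.023, 0.002]), 'grasp_force': np.float64(0.0), 'grip_width': np.float64(1.002)}
scene 430.4266014516634 [[-0.657, 0.439, -0.613, 1.235], [0.753, 0.406, -0.517, 0.533], [0.022, -0.801, -0.598, 0.734], [0.0, 0.0, 0.0, 1.0]]
rack [([0.563, 0.183, 0.001], 0.79), ([0.446, -0.065, -0.0], 0.69)]
lock_knob [([0.582, 0.339, 0.124], 0.88)]
cell1 [([0.616, 0.251, 0.039], 0.92), ([0.59, 0.102, 0.04], 0.85), ([0.52, 0.261, 0.041], 0.8), ([0.502, 0.119, 0.04], 0.6), ([0.512, 0.188, 0.039], 0.58)]
cell3 [([0.616, 0.251, 0.039], 0.92), ([0.59, 0.102, 0.04], 0.85), ([0.52, 0.261, 0.041], 0.8), ([0.502, 0.119, 0.04], 0.6), ([0.512, 0.1
[... 3082 characters left out ...]
514, 0.186, 0.007], 0.52)]
kept5 [([0.452, 0.362, -0.0], 0.81), ([0.612, 0.251, 0.011], 0.56), ([0.401, 0.29, 0.004], 0.56), ([0.514, 0.186, 0.007], 0.52)]
kept6 [([0.452, 0.362, -0.0], 0.81), ([0.612, 0.251, 0.011], 0.56), ([0.401, 0.29, 0.004], 0.56), ([0.514, 0.186, 0.007], 0.52)]
spare1 [([0.567, -0.186, 0.003], 0.8), ([0.544, -0.058, -0.001], 0.78), ([0.468, -0.177, -0.001], 0.78), ([0.674, -0.082, -0.001], 0.75), ([0.605, 0.177, 0.043], 0.58), ([0.449, -0.061, -0.002], 0.54), ([0.613, 0.251, 0.011], 0.25)]
tray [([0.539, -0.367, -0.002], 0.78), ([0.611, 0.251, 0.011], 0.45), ([0.513, 0.187, 0.011], 0.27)]
screwdriver []
bowl [([0.711, -0.308, 0.004], 0.9), ([0.506, 0.12, 0.043], 0.53)]
```

View pics/top0.png

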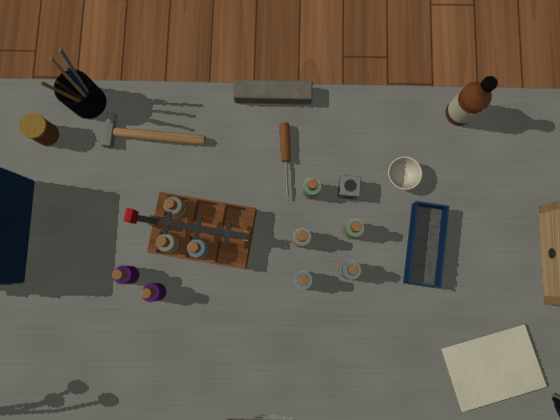

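View pics/scene0.png

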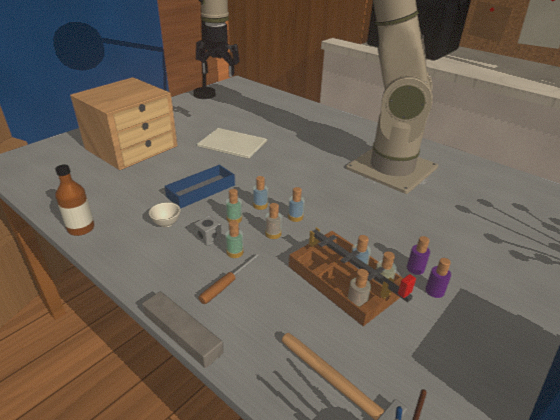

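The pictures show three jars in the rack (top view px 173,205; 166,243; 197,248) and five spares at x≈300–357. The block is at (349,187), the knob at (131,216) and the tray at (427,245). The purple look-alikes are at (125,275) and (152,292). Next I fit the rack pose.

```bash
cat >> h.py <<'E'
from scipy.cluster.hierarchy import fclusterdata
def gather(labels,n=3,cams=('scene','top')):
    out={l:[] for l in labels}
    for _ in range(n):
        for c in cams:
            p=manip.camera(c)
            for l in labels: out[l]+=[w(p,d['position']) for d in manip.tip_of(p,l) if d['conf']>.35]
    res={}
    for l,P in out.items():
        P=np.array(P); res[l]=[]
        if len(P)<2: continue
        k=fclusterdata(P,.03,'distance','single' if 0 else 'average')if 0 else fclusterdata(P,.03,'distance')
        for i in set(k):
            Q=P[k==i]; res[l].append((np.median(Q,0),len(Q),Q.std(0)))
    return res
E
python3 - <<'E'
from h import *
r=gather(['cell1','spare1','lock_knob','tray','rack','kept1'])
for l in r:
    for m,n,s in r[l]: print(l,np.round(m,4),n,np.round(s*1e3,1))
from scipy.optimize import least_squares
C=np.array([m[:2] for m,n,s in r['cell1']]+[m[:2] for m,n,s in r['kept1']])
M=np.array([[x,y] for x in(-.045,.045) for y in(-.072,0,.072)])
def tf(v): c,s=np.cos(v[2]),np.sin(v[2]); return M@np.array([[c,s],[-s,c]])+v[:2]
T=lambda v:[np.linalg.norm(tf(v)-p,axis=1).min() for p in C if np.linalg.norm(p-np.array([.562,.185]))<.12]
f=least_squares(T,[.562,.185,-.17]); print(f.x,np.round(np.array(T(f.x))*1e3,1)); print(np.round(tf(f.x),4))
E
```

```text
cell1 [0.5901 0.1025 0.0384] 6 [3.7 0.8 2.9]
cell1 [0.6146 0.2483 0.0402] 6 [2.1 2.4 1.5]
cell1 [0.5048 0.1201 0.0417] 5 [3.1 1.2 1.4]
cell1 [0.5239 0.26   0.0416] 6 [2.6 2.1 1.1]
cell1 [0.5139 0.1904 0.0389] 7 [0.6 1.9 9. ]
cell1 [0.6035 0.1762 0.0417] 6 [1.3 0.9 2. ]
cell1 [ 0.5666  0.1871 -0.0035] 1 [0. 0. 0.]
cell1 [0.5818 0.3383 0.1199] 1 [0. 0. 0.]
spare1 [0.6026 0.1776 0.045 ] 1 [0. 0. 0.]
spare1 [0.5004 0.1215 0.0412] 1 [0. 0. 0.]
spare1 [ 0.6705 -0.0829  0.0014] 6 [3.  1.3 2. ]
spare1 [ 4.467e-01 -6.290e-02 -3.000e-04] 6 [1.7 0.9 1.2]
spare1 [ 0.5428 -0.0567 -0.0008] 5 [2.1 2.  0.7]
spare1 [ 5.688e-01 -1.844e-01  5.000e-04] 6 [1.3 1.9 1.5]
spare1 [ 4.694e-01 -1.777e-01  2.000e-04] 6 [2.8 1.4 1.6]
lock_knob [0.5831 0.3363 0.1204] 6 [2.  1.2 1.1]
lock_knob [0.6146 0.2458 0.0396] 1 [0. 0. 0.]
lock_knob [0.6113 0.2448 0.0086] 1 [0. 0. 0.]
lock_knob [ 0.7377 -0.0174  0.0015] 1 [0. 0. 0.]
tray [ 0.5365 -0.3646  0.0009] 6 [1.9 1.3 2.3]
tray [ 5.707e-01 -1.824e-01 -3.000e-04] 1 [0. 0. 0.]
tray [0.5862 0.1013 0.0418] 1 [0. 0. 0.]
rack [ 5.624e-01  1.852e-01 -4.000e-04] 6 [1.9 2.1 2.1]
kept1 [ 0.4451  0.3609 -0.0012] 6 [4.5 2.6 0.5]
kept1 [ 0.4045  0.2901 -0.003 ] 5 [1.3 1.9 3.9]
kept1 [0.6138 0.2477 0.0101] 6 [1.3 1.5 1.9]
kept1 [0.5121 0.1901 0.0106] 6 [1.7 0.9 2.3]
kept1 [0.523  0.2607 0.0119] 7 [ 2.9  1.9 14.9]
[ 0.55433852  0.18407722 -0.15854746] [ 4.3  4.4  6.2  3.4  4.1  4.8 33.8  3.7  2.4  2.4]
[[0.4985 0.1201]
 [0.5099 0.1912]
 [0.5213 0.2623]
 [0.5874 0.1059]
 [0.5988 0.177 ]
 [0.6101 0.2481]]
```

```bash
python3 - <<'E'
from h import *
from scipy.optimize import least_squares
A=[(-.045,-.072,.5048,.1201),(.045,-.072,.5901,.1025),(-.045,0,.5139,.1904),(.045,0,.6035,.1762),(-.045,.072,.5239,.26),(.045,.072,.6146,.2483),(-.045,.072,.523,.2607),(-.045,0,.5121,.1901),(.045,.072,.6138,.2477),(0,0,.5624,.1852)]
A=np.array(A)
def F(v): c,s=np.cos(v[2]),np.sin(v[2]); return A[:,:2]@np.array([[c,s],[-s,c]])+v[:2]
f=least_squares(lambda v:(F(v)-A[:,2:]).ravel(),[.56,.185,-.16]); v=f.x
print(v,np.round((F(v)-A[:,2:])*1e3,1).tolist()); print(np.round(F(v)[:6],4).tolist())
c,s=np.cos(v[2]),np.sin(v[2]); k=np.array([.5831,.3363])-v[:2]; print('knob in rack',c*k[0]+s*k[1],-s*k[0]+c*k[1])
# desired tool rot: y=rack y, z down
Rd=np.array([[-c,-s,0],[-s,c,0],[0,0,-1]]).T if 0 else np.column_stack([[-c,-s,0],[-s,c,0],[0,0,-1]])
o=manip.get_obs(); R0=R.from_quat(o['ee_rot']); 
print('rotvec',(R0.inv()*R.from_matrix(Rd)).as_rotvec(),'quat',R.from_matrix(Rd).as_quat())
for z in(.42,.30,.258): print(z,R0.inv().apply(np.array([.5831,.3363,z])-o['position']))
p=manip.camera('top')
for c_ in('top','scene'):
    p=manip.camera(c_); m=manip.silhouettes(p,'tray')[0]['pixels']; Tw=np.array(p['cam_to_world'])
    cn,_=cv2.findContours(m.astype(np.uint8),0,2); q=max(cn,key=cv2.contourArea)[:,0].astype(float)
    d=np.column_stack([(q[:,0]-p['cx'])/p['fx'],(q[:,1]-p['cy'])/p['fy'],np.ones(len(q))])@Tw[:3,:3].T
    g=Tw[:3,3]+d*((.04-Tw[2,3])/d[:,2])[:,None]; print(c_,cv2.minAreaRect((g[:,:2]*1000).astype(np.float32)))
E
```

```text
[ 0.55850042  0.18320813 -0.15047875] [[-1.6, -1.3], [2.1, 2.8], [0.1, -0.4], [-0.5, 0.3], [0.9, 1.1], [-0.8, -0.7], [1.8, 0.4], [1.9, -0.1], [-0.0, -0.1], [-3.9, -2.0]]
[[0.5032, 0.1188], [0.5922, 0.1053], [0.514, 0.19], [0.603, 0.1765], [0.5248, 0.2611], [0.6138, 0.2476]]
knob in rack 0.0013713578554342028 0.15504960596728656
rotvec [ 7.39740549e-05  1.58109257e-04 -2.56927622e+00] quat [0.07516841 0.99717085 0.         0.        ]
0.42 [ 0.66967145 -0.69308491 -0.01531949]
0.3 [ 0.66966909 -0.69310037  0.10468051]
0.258 [ 0.66966826 -0.69310579  0.14668051]
top ((537.1495361328125, -357.1905517578125), (89.88947296142578, 200.42559814453125), 82.71880340576172)
scene ((552.2575073242188, -339.844970703125), (134.19461059570312, 226.2563018798828), 82.26940155029297)
```

>>> move_arm(
  plan=[0,0,-0.18,0.05,-0.026,-0.015,0.06,0,0,-0.36,0.1,-0.052,-0.015,0.06,0,0,-0.54,0.15,-0.078,-0.015,0.06,0,0,-0.72,0.2,-0.104,-0.015,0.06,0,0,-0.9,0.25,-0.13,-0.015,0.06,0,0,-1.08,0.3,-0.156,-0.015,0.06,0,0,-1.26,0.35,-0.182,-0.015,0.06,0,0,-1.44,0.4,-0.208,-0.015,0.06,0,0,-1.62,0.42,-0.218,-0.015,0.06,0,0,-1.8,0.42,-0.218,-0.015,0.06,0,0,-1.98,0.42,-0.218,-0.015,0.06,0,0,-2.16,0.42,-0.218,-0.015,0.06],
)

```text
clock: 5.55
position: [0.5499, -0.1994, 0.4197]
ee_rot: [0.273, 0.962, -0.0, 0.0]
ft_force: [-0.7, -0.8, 0.6]
grip_width: 0.704
grasp_force: 0.0
```

```bash
cat >> h.py <<'E'
QD=R.from_quat([.07517,.99717,0,0])
def to(x,y,z,o=None):
    o=o or manip.get_obs(); R0=R.from_quat(o['ee_rot'])
    return np.round((R0.inv()*QD).as_rotvec(),3),np.round(R0.inv().apply(np.array([x,y,z])-o['position']),4)
E
python3 -c "
from h import *
o=manip.get_obs();print(o['clock'],o['joint_pos'],o['position'])
for z in (.42,.258):print(to(.5831,.3363,z))"
```

```text
5.55 [ 0.75746904  0.29148809 -0.59534887  1.52424514  0.16512191  1.37637705
  1.166796  ] [ 0.54985632 -0.19935458  0.4197461 ]
(array([-0.   ,  0.   , -0.403]), array([ 2.534e-01,  4.731e-01, -3.000e-04]))
(array([-0.   ,  0.   , -0.403]), array([0.2535, 0.4731, 0.1617]))
```

>>> move_arm(
  plan=[0,0,-0.15,0.025,0.047,0,0.06,0,0,-0.3,0.05,0.095,0,0.06,0,0,-0.403,0.075,0.142,0,0.06,0,0,-0.403,0.1,0.189,0,0.06,0,0,-0.403,0.127,0.237,0,0.06,0,0,-0.403,0.152,0.284,0,0.06,0,0,-0.403,0.177,0.331,0,0.06,0,0,-0.403,0.203,0.378,0,0.06,0,0,-0.403,0.228,0.426,0,0.06,0,0,-0.403,0.2535,0.473,0,0.06,0,0,-0.403,0.2535,0.473,0.03,0.06,0,0,-0.403,0.2535,0.473,0.07,0.06],
)

```text
clock: 7.05
position: [0.586, 0.3373, 0.3495]
ee_rot: [0.078, 0.997, 0.001, 0.001]
ft_force: [1.0, -0.2, -0.4]
grip_width: 0.701
grasp_force: 0.0
```

```bash
python3 -c "
from h import *
o=manip.get_obs();print(o['joint_pos'],o['position'])
print(to(.5831,.3363,.258))
p=manip.camera('top');save(p,'t1.png');q=manip.camera('scene');a=np.hstack([p['color'][150:330,60:260],q['color'][150:330,300:500]]);cv2.imwrite('pics/k1.png',cv2.resize(a[:,:,::-1],None,fx=2,fy=2))
for r in (p,q): print([w(r,d['position']) for d in manip.tip_of(r,'lock_knob')][:2])
"
```

```text
[-0.05733021  0.59940651 -0.79553242  1.34943154  0.42454314  1.36357723
  0.56594805] [0.58603269 0.33727047 0.34948228]
(array([ 0.001,  0.001, -0.005]), array([ 0.0029, -0.0015,  0.0915]))
[array([0.57765924, 0.33455831, 0.11999086]), array([0.5253397 , 0.26225045, 0.00553004])]
[array([0.58232584, 0.3369885 , 0.12272524])]
```

View pics/k1.png

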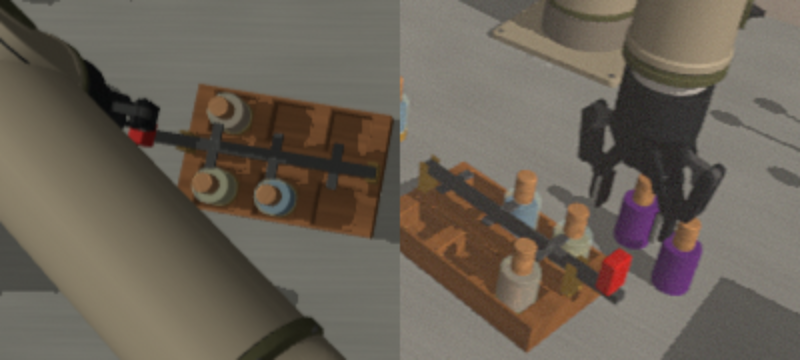

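>>> move_arm(
  plan=[0,0,-0.005,0.003,-0.0015,0.04,0.06,0,0,-0.005,0.003,-0.0015,0.075,0.06,0,0,-0.005,0.003,-0.0015,0.09,0.06,0,0,-0.005,0.003,-0.0015,0.09,0.06,0,0,-0.005,0.003,-0.0015,0.09,0.01,0,0,-0.005,0.003,-0.0015,0.09,0.01,0,0,-0.005,0.003,-0.0015,0.09,0.01,0,0,-0.005,0.003,-0.0015,0.09,0.01,0,0,-0.005,0.003,-0.0015,0.09,0.01],
  squeeze=40,
)

```text
clock: 8.38
position: [0.5832, 0.3352, 0.261]
ee_rot: [0.076, 0.997, 0.0, 0.001]
ft_force: [-1.0, -0.9, 5.9]
grip_width: 0.204
grasp_force: 41.8
```

>>> move_arm(
  plan=[0,0,0,0,0.008,0,0.01,0,0,0,0,0.016,0,0.01,0,0,0,0,0.022,0,0.01,0,0,0,0,0.022,0,0.01],
)

```text
clock: 8.88
position: [0.5865, 0.3577, 0.2611]
ee_rot: [0.075, 0.997, 0.001, 0.001]
ft_force: [0.5, 1.7, 5.4]
grip_width: 0.201
grasp_force: 41.5
```

>>> move_arm(
  plan=[0,0,0,0,0.005,0,0.01,0,0,0,0,0.009,0,0.01,0,0,0,0,0.009,0,0.01],
)

```text
clock: 9.25
position: [0.5878, 0.3664, 0.261]
ee_rot: [0.075, 0.997, 0.001, 0.001]
ft_force: [-0.7, 1.4, 6.6]
grip_width: 0.206
grasp_force: 41.7
```

>>> move_arm(
  plan=[0,0,0,0,0.002,0,0.01,0,0,0,0,0.003,0,0.01,0,0,0,0,0.003,0,0.01],
)

```text
clock: 9.62
position: [0.5882, 0.3673, 0.2609]
ee_rot: [0.076, 0.997, -0.002, -0.0]
ft_force: [-8.7, -13.6, 12.8]
grip_width: 0.203
grasp_force: 43.0
```

>>> move_arm(
  plan=[0,0,0,0,-0.003,0,0.05,0,0,0,0,-0.003,0,0.05,0,0,0,0,-0.003,-0.05,0.05,0,0,0,0,-0.003,-0.1,0.05,0,0,0,-0.003,-0.05,-0.15,0.05,0,0,0,-0.005,-0.1,-0.15,0.05,0,0,0,-0.008,-0.16,-0.15,0.05,0,0,0,-0.01,-0.22,-0.15,0.05,0,0,0,-0.013,-0.28,-0.15,0.05,0,0,0,-0.015,-0.34,-0.15,0.05,0,0,0,-0.019,-0.4,-0.15,0.05,0,0,0,-0.019,-0.426,-0.15,0.05],
)

```text
clock: 11.12
position: [0.542, -0.0593, 0.4096]
ee_rot: [0.078, 0.997, -0.001, 0.0]
ft_force: [0.9, 0.1, -0.2]
grip_width: 0.582
grasp_force: 0.0
```

```bash
python3 - <<'E'
from h import *
o=manip.get_obs(); print(o['position'],o['joint_pos'])
r=gather(['spare1','lock_knob'],2)
for l in r:
    for m,n,s in r[l]:
        if n>1: print(l,np.round(m,4),n,np.round(s*1e3,1),'to',*to(m[0],m[1],.239))
E
```

```text
[ 0.54203479 -0.05934671  0.40962135] [ 0.68611972  0.23136585 -0.75951636  1.63474453  0.16408086  1.34070791
  1.3165615 ]
spare1 [ 0.6694 -0.0809  0.0032] 2 [0.3 0.1 0.5] to [ 0.  0. -0.] [-0.1293 -0.0068  0.1707]
spare1 [ 0.4691 -0.1783  0.0007] 2 [0.3 2.2 0.5] to [ 0.  0. -0.] [ 0.0541 -0.1332  0.1707]
spare1 [ 0.5677 -0.1843 -0.0013] 3 [2.2 1.4 1.8] to [ 0.  0. -0.] [-0.0443 -0.1243  0.1707]
spare1 [ 4.44e-01 -6.26e-02 -2.00e-04] 2 [1.5 0.1 0.4] to [ 0.  0. -0.] [ 0.0963 -0.0225  0.1707]
spare1 [ 5.453e-01 -5.470e-02  3.000e-04] 2 [1.3 1.8 0. ] to [ 0.  0. -0.] [-0.0027  0.0005  0.1707]
lock_knob [0.5858 0.3679 0.1208] 4 [1.9 1.  1.4] to [ 0.  0. -0.] [0.0208 0.4244 0.1707]
```

>>> move_arm(
  plan=[0,0,0,-0.002,0.003,0.05,0.05,0,0,0,-0.002,0.003,0.1,0.05,0,0,0,-0.002,0.003,0.14,0.05,0,0,0,-0.002,0.003,0.17,0.05,0,0,0,-0.002,0.003,0.17,0.05,0,0,0,-0.002,0.003,0.17,0.01,0,0,0,-0.002,0.003,0.17,0.01,0,0,0,-0.002,0.003,0.17,0.01,0,0,0,-0.002,0.003,0.17,0.01,0,0,0,-0.002,0.003,0.14,0.01,0,0,0,-0.002,0.003,0.09,0.01,0,0,0,-0.002,0.003,0.03,0.01],
  squeeze=50,
)

```text
clock: 13.22
position: [0.5444, -0.0527, 0.3808]
ee_rot: [0.076, 0.997, 0.0, -0.001]
ft_force: [0.9, -0.8, -1.4]
grip_width: 0.262
grasp_force: 49.3
```

```bash
python3 - <<'E'
from h import *
o=manip.get_obs(); x=o['position']; print(x)
for n in range(2):
    for c in('scene','top'):
        p=manip.camera(c)
        print(c,[np.round((w(p,d['position'])-x)*1e3,1).tolist() for d in manip.tip_of(p,'spare1') if np.linalg.norm((w(p,d['position'])-x)[:2])<.03])
        if n==0: save(p,c+'2.png')
        if c=='scene' and n==0: cv2.imwrite('pics/s2.png',cv2.resize(p['color'][100:320,180:420][:,:,::-1],None,fx=2,fy=2))
for xy in((.5922,.1053),(.603,.1765),(.5032,.1188)): print(xy,to(*xy,.41),to(*xy,.249)[1])
E
```

```text
[ 0.54437656 -0.05265178  0.38076673]
scene [[-3.2, 6.0, -241.7]]
top []
scene [[-0.4, 0.8, -239.6]]
top []
(0.5922, 0.1053) (array([ 0.   , -0.003, -0.001]), array([-0.0232,  0.1635, -0.0319])) [-0.0236  0.1635  0.1291]
(0.603, 0.1765) (array([ 0.   , -0.003, -0.001]), array([-0.0231,  0.2355, -0.0319])) [-0.0235  0.2355  0.1291]
(0.5032, 0.1188) (array([ 0.   , -0.003, -0.001]), array([ 0.0668,  0.1634, -0.0317])) [0.0664 0.1634 0.1293]
```

View pics/s2.png

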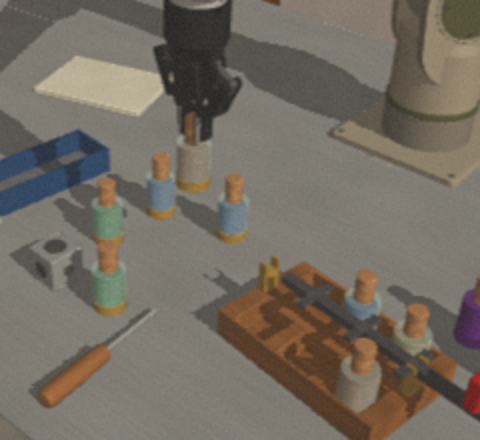

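>>> move_arm(
  plan=[0,0,0,0,0.02,-0.03,0.01,0,0,0,-0.004,0.06,-0.03,0.01,0,0,0,-0.01,0.11,-0.03,0.01,0,0,0,-0.016,0.16,-0.03,0.01,0,0,0,-0.023,0.21,-0.03,0.01,0,0,0,-0.023,0.2355,-0.03,0.01,0,0,0,-0.023,0.2355,0,0.01,0,0,0,-0.023,0.2355,0.04,0.01,0,0,0,-0.023,0.2355,0.08,0.01,0,0,0,-0.023,0.2355,0.085,0.01,0,0,0,-0.023,0.2355,0.085,0.01],
)

```text
clock: 15.0
position: [0.6034, 0.1768, 0.2952]
ee_rot: [0.076, 0.997, 0.0, -0.0]
ft_force: [-0.2, 0.5, -1.4]
grip_width: 0.265
grasp_force: 49.5
```

```bash
cat > chk.py <<'E'
from h import *
import sys
def cellpos(x,y): v=(.5585,.1832,-.1505); c,s=np.cos(v[2]),np.sin(v[2]); return np.array([v[0]+c*x-s*y,v[1]+s*x+c*y])
o=manip.get_obs(); x=o['position']; print('tcp',x)
ims=[]
for n in range(3):
    for c in('scene','top'):
        p=manip.camera(c)
        for l in('spare1','kept1'):
            P=[w(p,d['position']) for d in manip.tip_of(p,l)]
            print(c,l,[np.round((q-x)*1e3,1).tolist() for q in P if np.linalg.norm((q-x)[:2])<.03])
    for_=0
p=manip.camera('scene'); q=manip.camera('top')
a=np.hstack([p['color'][200:320,270:420],q['color'][160:280,130:280]])
cv2.imwrite('pics/'+sys.argv[1],cv2.resize(a[:,:,::-1],None,fx=2.6,fy=2.6,interpolation=cv2.INTER_CUBIC))
E
python3 chk.py c1.png
```

```text
tcp [0.60343578 0.17682979 0.29517352]
scene spare1 [[-2.2, 4.4, -242.7]]
scene kept1 []
top spare1 []
top kept1 []
scene spare1 [[-1.5, 3.0, -242.1]]
scene kept1 [[-2.3, 0.7, -256.9]]
top spare1 []
top kept1 []
scene spare1 [[0.2, 0.9, -243.3]]
scene kept1 []
top spare1 []
top kept1 []
```

View pics/c1.png

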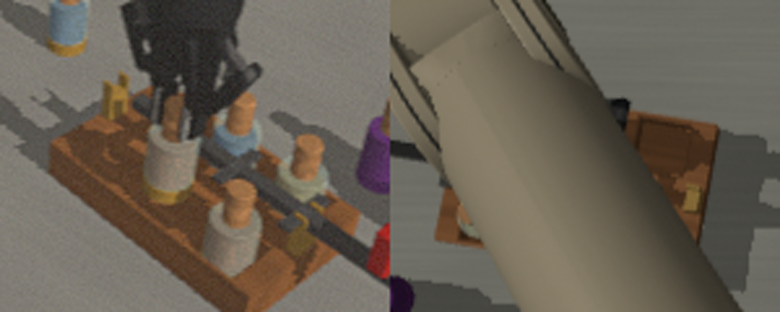

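>>> move_arm(
  plan=[0,0,0,0,-0.001,0.01,0.01,0,0,0,0,-0.001,0.017,0.01,0,0,0,0,-0.001,0.022,0.01,0,0,0,0,-0.001,0.022,0.01],
)

```text
clock: 16.5
position: [0.603, 0.1756, 0.2721]
ee_rot: [0.076, 0.997, -0.0, -0.0]
ft_force: [0.7, -0.6, -2.4]
grip_width: 0.265
grasp_force: 49.6
```

>>> move_arm(
  plan=[0,0,0,0,0,0.007,0.01,0,0,0,0,0,0.014,0.01,0,0,0,0,0,0.02,0.01,0,0,0,0,0,0.02,0.01],
)

```text
clock: 17.0
position: [0.603, 0.1756, 0.2521]
ee_rot: [0.076, 0.997, -0.0, -0.0]
ft_force: [-0.1, -0.1, -2.0]
grip_width: 0.265
grasp_force: 49.6
```

>>> move_arm(
  plan=[0,0,0,0,0,0,0.045,0,0,0,0,0,0,0.045,0,0,0,0,0,-0.04,0.045,0,0,0,0,0,-0.09,0.045,0,0,0,0.02,-0.04,-0.14,0.05,0,0,0,0.045,-0.09,-0.155,0.05,0,0,0,0.068,-0.14,-0.155,0.05,0,0,0,0.092,-0.19,-0.155,0.05,0,0,0,0.115,-0.24,-0.155,0.05,0,0,0,0.1195,-0.259,-0.155,0.05,0,0,0,0.1195,-0.259,-0.155,0.05],
)

```text
clock: 18.38
position: [0.4454, -0.0634, 0.4082]
ee_rot: [0.077, 0.997, -0.001, 0.0]
ft_force: [0.0, 1.0, 0.2]
grip_width: 0.586
grasp_force: 0.0
```

```bash
cat > look.py <<'E'
from h import *
print(manip.get_obs()['position'])
r=gather(['spare1'],3)
for m,n,s in r['spare1']:
    if n>1: print(np.round(m,4),n,np.round(s*1e3,1),'to',*to(m[0],m[1],.241))
E
python3 look.py
```

```text
[ 0.44536346 -0.06344295  0.40817324]
[0.6016 0.1763 0.0102] 6 [1.1 2.1 1.1] to [ 0.    -0.    -0.001] [-0.1179  0.2592  0.1667]
[ 0.6692 -0.0825  0.0009] 6 [3.1 1.3 2. ] to [ 0.    -0.    -0.001] [-0.2238  0.0136  0.1666]
[ 0.4442 -0.0629  0.0021] 3 [1.  0.4 1.6] to [ 0.    -0.    -0.001] [ 0.0016 -0.001   0.1666]
[ 0.4697 -0.1795  0.0013] 3 [1.3 0.4 0.9] to [ 0.    -0.    -0.001] [-0.0412 -0.1124  0.1666]
[ 0.5694 -0.1839  0.0012] 6 [1.2 1.4 2.5] to [ 0.    -0.    -0.001] [-0.1405 -0.1017  0.1666]
```

>>> move_arm(
  plan=[0,0,0,0,0,0.05,0.05,0,0,0,0,0,0.1,0.05,0,0,0,0,0,0.14,0.05,0,0,0,0,0,0.167,0.05,0,0,0,0,0,0.167,0.05,0,0,0,0,0,0.167,0.01,0,0,0,0,0,0.167,0.01,0,0,0,0,0,0.167,0.01,0,0,0,0,0,0.167,0.01,0,0,0,0,0,0.137,0.01,0,0,0,0,0,0.09,0.01,0,0,0,0,0,0.03,0.01],
  squeeze=50,
)

```text
clock: 20.48
position: [0.4452, -0.0622, 0.3789]
ee_rot: [0.076, 0.997, 0.0, -0.001]
ft_force: [1.2, -0.8, -2.1]
grip_width: 0.261
grasp_force: 49.5
```

```bash
python3 -c "
from h import *
for xy in((.5922,.1053),(.5032,.1188)): print(xy,to(*xy,.41),to(*xy,.273)[1])"
```

```text
(0.5922, 0.1053) (array([ 0.   , -0.001, -0.001]), array([-0.12  ,  0.1878, -0.0313])) [-0.1202  0.1877  0.1057]
(0.5032, 0.1188) (array([ 0.   , -0.001, -0.001]), array([-0.03  ,  0.1877, -0.0311])) [-0.0302  0.1876  0.1059]
```

>>> move_arm(
  plan=[0,0,0,-0.005,0.03,-0.03,0.01,0,0,0,-0.012,0.08,-0.03,0.01,0,0,0,-0.02,0.13,-0.03,0.01,0,0,0,-0.03,0.17,-0.03,0.01,0,0,0,-0.03,0.188,-0.03,0.01,0,0,0,-0.03,0.188,0,0.01,0,0,0,-0.03,0.188,0.04,0.01,0,0,0,-0.03,0.188,0.08,0.01,0,0,0,-0.03,0.188,0.09,0.01,0,0,0,-0.03,0.188,0.098,0.01,0,0,0,-0.03,0.188,0.106,0.01,0,0,0,-0.03,0.188,0.106,0.01],
)

```text
clock: 21.98
position: [0.504, 0.119, 0.272]
ee_rot: [0.076, 0.997, -0.0, 0.0]
ft_force: [0.4, -0.4, -1.8]
grip_width: 0.262
grasp_force: 49.7
```

>>> move_arm(
  plan=[0,0,0,0,0,0.007,0.01,0,0,0,0,0,0.014,0.01,0,0,0,0,0,0.02,0.01,0,0,0,0,0,0.02,0.01],
)

```text
clock: 22.48
position: [0.5043, 0.1191, 0.2521]
ee_rot: [0.076, 0.997, -0.0, 0.0]
ft_force: [-0.9, -1.2, 4.6]
grip_width: 0.261
grasp_force: 50.4
```

>>> move_arm(
  plan=[0,0,0,0,0,0,0.045,0,0,0,0,0,0,0.045,0,0,0,0,0,-0.04,0.045,0,0,0,0,0,-0.09,0.045,0,0,0,-0.01,-0.01,-0.14,0.05,0,0,0,-0.05,-0.04,-0.156,0.05,0,0,0,-0.09,-0.075,-0.156,0.05,0,0,0,-0.13,-0.11,-0.156,0.05,0,0,0,-0.17,-0.15,-0.156,0.05,0,0,0,-0.194,-0.174,-0.156,0.05,0,0,0,-0.194,-0.174,-0.156,0.05],
)

```text
clock: 23.85
position: [0.6703, -0.0855, 0.4063]
ee_rot: [0.078, 0.997, -0.0, -0.001]
ft_force: [-0.6, 1.4, -0.7]
grip_width: 0.589
grasp_force: 0.0
```

```bash
python3 look.py
```

```text
[ 0.67028783 -0.08551116  0.40630028]
[ 6.706e-01 -8.220e-02  5.000e-04] 6 [2.9 1.5 2.2] to [-0.     0.    -0.001] [-0.0013  0.0002  0.1668]
[ 0.5695 -0.182  -0.0012] 3 [1.  0.6 1.1] to [-0.     0.    -0.001] [ 0.0836 -0.1136  0.1668]
[ 0.4715 -0.1797  0.0019] 3 [2.  0.9 0.9] to [-0.     0.    -0.001] [ 0.1809 -0.1262  0.1668]
[0.5063 0.1198 0.0093] 6 [0.9 1.8 1.8] to [-0.     0.    -0.001] [0.1917 0.1751 0.1668]
[0.6011 0.1777 0.0079] 6 [1.  2.5 2.2] to [-0.     0.    -0.001] [0.1067 0.2467 0.1668]
```

>>> move_arm(
  plan=[0,0,0,-0.001,0,0.05,0.05,0,0,0,-0.001,0,0.1,0.05,0,0,0,-0.001,0,0.14,0.05,0,0,0,-0.001,0,0.166,0.05,0,0,0,-0.001,0,0.166,0.05,0,0,0,-0.001,0,0.166,0.01,0,0,0,-0.001,0,0.166,0.01,0,0,0,-0.001,0,0.166,0.01,0,0,0,-0.001,0,0.166,0.01,0,0,0,-0.001,0,0.137,0.01,0,0,0,-0.001,0,0.09,0.01,0,0,0,-0.001,0,0.03,0.01],
)

```text
clock: 25.95
position: [0.6698, -0.0828, 0.3782]
ee_rot: [0.076, 0.997, -0.0, -0.001]
ft_force: [1.0, -0.5, -1.6]
grip_width: 0.261
grasp_force: 49.2
```

```bash
python3 -c "
from h import *
for xy in((.5925,.105),(.5032,.1188)): print(xy,to(*xy,.41),to(*xy,.273)[1])"
```

```text
(0.5925, 0.105) (array([-0.   , -0.002, -0.001]), array([ 0.1049,  0.1739, -0.0316])) [0.1046 0.174  0.1054]
(0.5032, 0.1188) (array([-0.   , -0.002, -0.001]), array([ 0.1953,  0.174 , -0.0314])) [0.195  0.1741 0.1056]
```

>>> move_arm(
  plan=[0,0,0,0.015,0.025,-0.03,0.01,0,0,0,0.04,0.065,-0.03,0.01,0,0,0,0.065,0.108,-0.03,0.01,0,0,0,0.09,0.15,-0.03,0.01,0,0,0,0.105,0.174,-0.03,0.01,0,0,0,0.105,0.174,0,0.01,0,0,0,0.105,0.174,0.04,0.01,0,0,0,0.105,0.174,0.08,0.01,0,0,0,0.105,0.174,0.09,0.01,0,0,0,0.105,0.174,0.098,0.01,0,0,0,0.105,0.174,0.105,0.01,0,0,0,0.105,0.174,0.105,0.01],
)

```text
clock: 27.45
position: [0.593, 0.1054, 0.2731]
ee_rot: [0.076, 0.997, -0.0, 0.0]
ft_force: [-0.1, 0.6, -2.8]
grip_width: 0.26
grasp_force: 49.7
```

>>> move_arm(
  plan=[0,0,0,0,0,0.007,0.01,0,0,0,0,0,0.014,0.01,0,0,0,0,0,0.021,0.01,0,0,0,0,0,0.021,0.01],
)

```text
clock: 27.95
position: [0.5934, 0.1056, 0.2537]
ee_rot: [0.076, 0.997, -0.0, 0.001]
ft_force: [-5.3, -3.8, 18.4]
grip_width: 0.26
grasp_force: 51.9
```

>>> move_arm(
  plan=[0,0,0,0,0,0,0.045,0,0,0,0,0,0,0.045,0,0,0,0,0,-0.04,0.045,0,0,0,0,0,-0.09,0.045,0,0,0,0,-0.03,-0.14,0.05,0,0,0,-0.005,-0.08,-0.156,0.05,0,0,0,-0.01,-0.135,-0.156,0.05,0,0,0,-0.015,-0.19,-0.156,0.05,0,0,0,-0.02,-0.245,-0.156,0.05,0,0,0,-0.02,-0.288,-0.156,0.05,0,0,0,-0.02,-0.288,-0.156,0.05],
)

```text
clock: 29.32
position: [0.5682, -0.1869, 0.4069]
ee_rot: [0.079, 0.997, -0.0, -0.001]
ft_force: [0.5, 1.1, -0.2]
grip_width: 0.589
grasp_force: 0.0
```

```bash
python3 look.py; python3 -c "
from h import *
p=manip.camera('scene');q=manip.camera('top')
a=np.hstack([p['color'][160:360,150:420],q['color'][130:330,120:390]])
cv2.imwrite('pics/c2.png',cv2.resize(a[:,:,::-1],None,fx=1.45,fy=1.45))"
```

```text
[ 0.56824182 -0.18686042  0.4068587 ]
[0.5048 0.12   0.0095] 6 [2.  0.9 1.8] to [-0.     0.    -0.001] [0.1092 0.2889 0.1667]
[0.6009 0.1761 0.0096] 5 [0.8 3.2 1.1] to [-0.     0.    -0.001] [0.0226 0.3589 0.1667]
[0.5929 0.1059 0.011 ] 6 [2.7 1.6 0.4] to [-0.     0.    -0.001] [0.0199 0.2883 0.1667]
[ 0.4685 -0.1784 -0.0009] 6 [2.4 1.  1.6] to [-0.     0.    -0.001] [ 0.1001 -0.0116  0.1668]
[ 0.5685 -0.1846  0.0011] 6 [1.  2.4 3.2] to [-0.     0.    -0.001] [ 0.0003 -0.0026  0.1668]
```

View pics/c2.png

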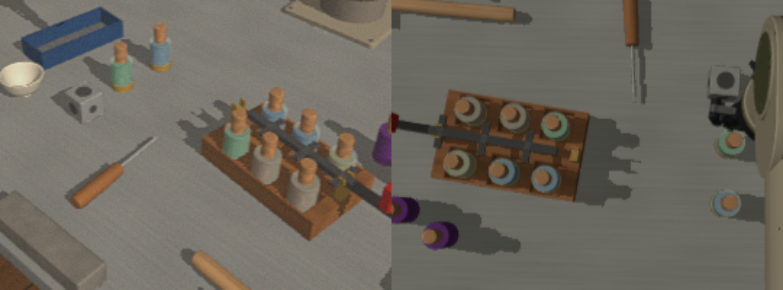

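>>> move_arm(
  plan=[0,0,0,0,-0.002,0.05,0.05,0,0,0,0,-0.002,0.1,0.05,0,0,0,0,-0.002,0.14,0.05,0,0,0,0,-0.002,0.166,0.05,0,0,0,0,-0.002,0.166,0.05,0,0,0,0,-0.002,0.166,0.01,0,0,0,0,-0.002,0.166,0.01,0,0,0,0,-0.002,0.166,0.01,0,0,0,0,-0.002,0.166,0.01,0,0,0,0,-0.002,0.137,0.01,0,0,0,0,-0.002,0.09,0.01,0,0,0,0,-0.002,0.03,0.01],
)

```text
clock: 31.52
position: [0.5682, -0.1843, 0.3786]
ee_rot: [0.076, 0.997, 0.0, -0.001]
ft_force: [1.3, -0.7, -1.8]
grip_width: 0.262
grasp_force: 49.3
```

```bash
python3 -c "
from h import *
o=manip.get_obs();print(o['joint_pos'])
for xy in((.581,-.370),(.492,-.359)): print(xy,to(*xy,.41),to(*xy,.2475)[1])"
```

```text
[ 0.87368475  0.3987854  -0.81277736  1.53968692  0.29408961  1.33220104
  1.44879673]
(0.581, -0.37) (array([ 0.   , -0.002, -0.001]), array([-0.0407, -0.1816, -0.0316])) [-0.041  -0.1816  0.1309]
(0.492, -0.359) (array([ 0.   , -0.002, -0.001]), array([ 0.049 , -0.1842, -0.0314])) [ 0.0487 -0.1842  0.1311]
```

>>> move_arm(
  plan=[0,0,0,-0.006,-0.03,0,0.01,0,0,0,-0.016,-0.075,0,0.01,0,0,0,-0.028,-0.125,0,0.01,0,0,0,-0.04,-0.165,0,0.01,0,0,0,-0.041,-0.182,0,0.01,0,0,0,-0.041,-0.182,0.02,0.01,0,0,0,-0.041,-0.182,0.06,0.01,0,0,0,-0.041,-0.182,0.095,0.01,0,0,0,-0.041,-0.182,0.115,0.01,0,0,0,-0.041,-0.182,0.125,0.01,0,0,0,-0.041,-0.182,0.131,0.01,0,0,0,-0.041,-0.182,0.131,0.01],
)

```text
clock: 33.02
position: [0.5826, -0.3702, 0.2486]
ee_rot: [0.076, 0.997, -0.0, 0.001]
ft_force: [-0.3, 1.6, 3.1]
grip_width: 0.261
grasp_force: 50.0
```

>>> move_arm(
  plan=[0,0,0,0,0,0.001,0.045,0,0,0,0,0,0.001,0.045,0,0,0,0,0,-0.04,0.045,0,0,0,0,0,-0.09,0.045,0,0,0,0.005,0,-0.14,0.05,0,0,0,0.04,0.04,-0.16,0.05,0,0,0,0.075,0.085,-0.16,0.05,0,0,0,0.11,0.13,-0.16,0.05,0,0,0,0.141,0.172,-0.16,0.05,0,0,0,0.141,0.172,-0.16,0.05,0,0,0,0.141,0.172,-0.16,0.05],
)

```text
clock: 34.4
position: [0.4684, -0.1796, 0.4071]
ee_rot: [0.076, 0.997, -0.001, 0.0]
ft_force: [0.1, -0.1, -0.5]
grip_width: 0.58
grasp_force: 0.0
```

```bash
python3 look.py
```

```text
[ 0.46844459 -0.17963384  0.4071423 ]
[0.5219 0.2622 0.0084] 2 [0.7 0.1 3. ] to [ 0.     0.    -0.001] [0.014  0.4443 0.1657]
[0.5039 0.1205 0.0103] 6 [1.2 1.3 1.8] to [ 0.     0.    -0.001] [0.0104 0.3015 0.1657]
[0.5997 0.1777 0.0089] 6 [1.2 2.5 1.5] to [ 0.     0.    -0.001] [-0.0757  0.3726  0.1657]
[0.5895 0.1054 0.0114] 5 [2.8 1.3 1.7] to [ 0.     0.    -0.001] [-0.0766  0.2995  0.1657]
[ 0.4689 -0.1772  0.0005] 6 [2.1 0.7 0.9] to [ 0.     0.    -0.001] [-1.000e-04  1.900e-03  1.657e-01]
[ 0.5826 -0.3697  0.0061] 6 [0.9 1.2 2.8] to [ 0.     0.    -0.001] [-0.1416 -0.1711  0.1657]
```

Jar D is standing in the tray. Now I pick up the last spare.

>>> move_arm(
  plan=[0,0,0,0,0.002,0.05,0.05,0,0,0,0,0.002,0.1,0.05,0,0,0,0,0.002,0.14,0.05,0,0,0,0,0.002,0.166,0.05,0,0,0,0,0.002,0.166,0.05,0,0,0,0,0.002,0.166,0.01,0,0,0,0,0.002,0.166,0.01,0,0,0,0,0.002,0.166,0.01,0,0,0,0,0.002,0.166,0.01,0,0,0,0,0.002,0.137,0.01,0,0,0,0,0.002,0.09,0.01,0,0,0,0,0.002,0.03,0.01],
)

```text
clock: 36.5
position: [0.4681, -0.177, 0.3779]
ee_rot: [0.076, 0.997, 0.0, -0.001]
ft_force: [0.6, -0.7, -1.6]
grip_width: 0.256
grasp_force: 49.3
```

```bash
python3 -c "
from h import *
for xy in((.492,-.359),): print(xy,to(*xy,.41),to(*xy,.248)[1])"
```

```text
(0.492, -0.359) (array([ 0.   , -0.001, -0.001]), array([-0.051 , -0.1763, -0.0322])) [-0.0513 -0.1763  0.1298]
```

>>> move_arm(
  plan=[0,0,0,-0.008,-0.03,0,0.01,0,0,0,-0.02,-0.075,0,0.01,0,0,0,-0.035,-0.125,0,0.01,0,0,0,-0.05,-0.16,0,0.01,0,0,0,-0.051,-0.176,0,0.01,0,0,0,-0.051,-0.176,0.02,0.01,0,0,0,-0.051,-0.176,0.06,0.01,0,0,0,-0.051,-0.176,0.095,0.01,0,0,0,-0.051,-0.176,0.115,0.01,0,0,0,-0.051,-0.176,0.125,0.01,0,0,0,-0.051,-0.176,0.13,0.01,0,0,0,-0.051,-0.176,0.13,0.01],
)

```text
clock: 38.0
position: [0.4931, -0.3587, 0.2478]
ee_rot: [0.076, 0.997, -0.0, 0.001]
ft_force: [0.0, -0.8, -2.1]
grip_width: 0.266
grasp_force: 49.7
```

>>> move_arm(
  plan=[0,0,0,0,0,0.001,0.045,0,0,0,0,0,0.001,0.045,0,0,0,0,0,-0.04,0.045,0,0,0,0,0,-0.09,0.045,0,0,0,0,0.03,-0.14,0.06,0,0,0,-0.01,0.085,-0.16,0.06,0,0,0,-0.02,0.14,-0.16,0.06,0,0,0,-0.02,0.2,-0.16,0.06,0,0,0,-0.02,0.25,-0.16,0.06,0,0,0,-0.02,0.3,-0.16,0.06,0,0,0,-0.02,0.35,-0.16,0.06,0,0,0,-0.02,0.35,-0.16,0.06],
)

```text
clock: 39.5
position: [0.5651, -0.0109, 0.4075]
ee_rot: [0.072, 0.997, 0.001, 0.001]
ft_force: [-0.5, -1.3, 0.4]
grip_width: 0.703
grasp_force: 0.0
```

```bash
python3 look.py; python3 -c "
from h import *
r=gather(['lock_knob','kept1'],2)
for l in r:
  for m,n,s in r[l]:
    if n>1:print(l,m,n)
print(manip.get_obs()['position'],to(.5855,.3665,.41),to(.5855,.3665,.260))"
```

```text
[ 0.56510484 -0.01088984  0.40746447]
[ 0.4916 -0.3595  0.0055] 6 [1.  1.  1.5] to [-0.     0.    -0.002] [ 0.0207 -0.3506  0.1658]
[ 0.5823 -0.3697  0.007 ] 6 [1.  1.9 1.7] to [-0.     0.    -0.002] [-0.0705 -0.3469  0.1658]
[0.5252 0.2615 0.041 ] 2 [1.6 0.5 0.9] to [-0.     0.    -0.002] [0.0816 0.2684 0.1657]
[0.5041 0.119  0.0099] 6 [1.4 1.7 2.6] to [-0.     0.    -0.002] [0.081  0.1243 0.1657]
[0.6005 0.1761 0.0094] 6 [1.8 2.6 1.1] to [-0.     0.    -0.002] [-0.0057  0.1954  0.1657]
[0.5925 0.1065 0.0113] 6 [2.6 1.7 2.9] to [-0.     0.    -0.002] [-0.0083  0.1253  0.1657]
lock_knob [0.58795862 0.36909704 0.11880267] 3
kept1 [ 0.4043105   0.29037565 -0.00070109] 4
kept1 [ 0.44919827  0.36159011 -0.00077203] 3
kept1 [0.52302416 0.26214564 0.00746629] 4
kept1 [0.51271603 0.18993209 0.01084587] 4
kept1 [0.61301748 0.24975659 0.0095068 ] 4
[ 0.56525295 -0.01582201  0.40672635] (array([-0.   ,  0.   , -0.001]), array([ 0.0378,  0.381 , -0.0033])) (array([-0.   ,  0.   , -0.001]), array([0.0378, 0.381 , 0.1467]))
```

>>> move_arm(
  plan=[0,0,0,0.005,0.05,0,0.06,0,0,0,0.01,0.1,0,0.06,0,0,0,0.016,0.16,0,0.06,0,0,0,0.022,0.22,0,0.06,0,0,0,0.028,0.28,0,0.06,0,0,0,0.036,0.34,0,0.06,0,0,0,0.036,0.382,0,0.06,0,0,0,0.036,0.382,0,0.06,0,0,0,0.036,0.382,0.04,0.06,0,0,0,0.036,0.382,0.09,0.06,0,0,0,0.036,0.382,0.09,0.06],
)

```text
clock: 42.08
position: [0.5874, 0.3651, 0.3131]
ee_rot: [0.076, 0.997, -0.002, -0.002]
ft_force: [0.5, -0.5, 1.6]
grip_width: 0.701
grasp_force: 0.0
```

```bash
python3 -c "
from h import *
print(manip.get_obs()['position'],to(.587,.3668,.260))"
```

```text
[0.58742178 0.36514377 0.31305752] (array([-0.005, -0.004, -0.002]), array([0.0004, 0.0018, 0.0531]))
```

>>> move_arm(
  plan=[0,0,0,0,0.001,0.03,0.06,0,0,0,0,0.001,0.054,0.06,0,0,0,0,0.001,0.054,0.06,0,0,0,0,0.001,0.054,0.01,0,0,0,0,0.001,0.054,0.01,0,0,0,0,0.001,0.054,0.01,0,0,0,0,0.001,0.054,0.01,0,0,0,0,0.001,0.054,0.01],
  squeeze=40,
)

```text
clock: 43.08
position: [0.5877, 0.3672, 0.2641]
ee_rot: [0.076, 0.997, -0.001, 0.0]
ft_force: [-4.9, -9.7, 9.8]
grip_width: 0.209
grasp_force: 39.9
```

>>> move_arm(
  plan=[0,0,0,0,-0.008,0,0.01,0,0,0,0,-0.016,0,0.01,0,0,0,0,-0.024,0,0.01,0,0,0,0,-0.03,0,0.01,0,0,0,0,-0.03,0,0.01],
)

```text
clock: 43.7
position: [0.5833, 0.3381, 0.2642]
ee_rot: [0.076, 0.997, 0.0, 0.001]
ft_force: [-1.0, -1.9, 7.7]
grip_width: 0.203
grasp_force: 40.7
```

>>> move_arm(
  plan=[0,0,0,0,-0.004,0,0.01,0,0,0,0,-0.007,0,0.01,0,0,0,0,-0.007,0,0.01],
)

```text
clock: 44.08
position: [0.5823, 0.3315, 0.2642]
ee_rot: [0.076, 0.997, 0.001, 0.001]
ft_force: [0.6, -0.6, 6.8]
grip_width: 0.207
grasp_force: 40.5
```

>>> move_arm(
  plan=[0,0,0,0,-0.001,0,0.01,0,0,0,0,-0.002,0,0.01,0,0,0,0,-0.002,0,0.01],
)

```text
clock: 44.45
position: [0.582, 0.3304, 0.2643]
ee_rot: [0.076, 0.997, 0.002, 0.001]
ft_force: [3.1, 5.9, 4.3]
grip_width: 0.206
grasp_force: 40.0
```

>>> move_arm(
  plan=[0,0,0,0,-0.001,0,0.01,0,0,0,0,-0.002,0,0.01,0,0,0,0,-0.002,0,0.01,0,0,0,0,-0.002,0,0.01],
)

```text
clock: 44.95
position: [0.5818, 0.3298, 0.2644]
ee_rot: [0.075, 0.997, 0.003, 0.002]
ft_force: [7.9, 13.7, -0.5]
grip_width: 0.207
grasp_force: 39.7
```

>>> move_arm(
  plan=[0,0,0,0,0.003,0,0.05,0,0,0,0,0.003,0,0.05,0,0,0,0,0.003,0,0.05,0,0,0,0,0.003,-0.04,0.05,0,0,0,0,0.003,-0.09,0.05,0,0,0,0,0.003,-0.14,0.05,0,0,0,0,-0.05,-0.15,0.05,0,0,0,0,-0.11,-0.15,0.05,0,0,0,0,-0.17,-0.15,0.05,0,0,0,0,-0.23,-0.15,0.05,0,0,0,0,-0.29,-0.15,0.05,0,0,0,0,-0.34,-0.15,0.05],
)

```text
clock: 46.45
position: [0.5292, -0.0111, 0.4127]
ee_rot: [0.077, 0.997, -0.001, -0.0]
ft_force: [0.2, -0.2, -0.5]
grip_width: 0.587
grasp_force: 0.0
```

```bash
python3 look.py; python3 -c "
from h import *
p=manip.camera('scene');q=manip.camera('top')
r=gather(['lock_knob','kept1'],2)
for l in r:
  for m,n,s in r[l]:
    if n>1:print(l,m,n)
a=np.hstack([p['color'][160:360,150:420],q['color'][130:330,120:450]])
cv2.imwrite('pics/c3.png',cv2.resize(a[:,:,::-1],None,fx=1.3,fy=1.3))"
```

```text
[ 0.52918333 -0.01112792  0.41266806]
[0.5034 0.1193 0.0113] 5 [2.  1.6 1.8] to [ 0. -0.  0.] [0.0453 0.1214 0.1717]
[0.6007 0.1758 0.0092] 6 [1.3 2.9 0.7] to [ 0. -0.  0.] [-0.0424  0.1919  0.1717]
[0.5929 0.1052 0.0116] 7 [2.5 1.5 8. ] to [ 0. -0.  0.] [-0.0453  0.121   0.1717]
[ 0.5834 -0.3702  0.0063] 6 [0.8 2.4 1.7] to [ 0. -0.  0.] [-0.1071 -0.3505  0.1716]
[ 0.4911 -0.36    0.0054] 6 [3.2 1.5 2.8] to [ 0. -0.  0.] [-0.0144 -0.3542  0.1716]
lock_knob [0.58125242 0.33266482 0.12013164] 4
kept1 [4.02747679e-01 2.92552899e-01 2.86983952e-04] 4
kept1 [ 0.44653281  0.3607448  -0.0013056 ] 4
kept1 [0.61595318 0.24892023 0.00977417] 3
kept1 [0.52165905 0.26104227 0.00752202] 4
kept1 [0.51092923 0.18938069 0.01145733] 4
```

View pics/c3.png

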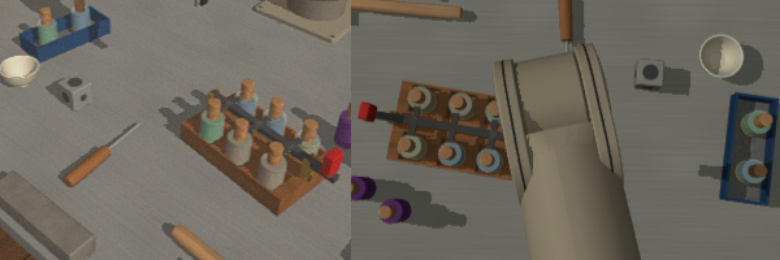

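The final picture shows six jars standing in the rack, two upright in the tray, the lock home with its knob at (368,111) in the top half, and the bystanders in place.

```bash
python3 -c "
from h import *
print(manip.hand_in())"
```

```text
the job is handed in; nothing more can be done
None
```

The job is handed in, with no verdict returned: I opened the lock, stood spare jars in the three empty cells and the two leftover spares upright in the tray, then slid the lock home to its end stop; nothing else was disturbed in the last pictures.

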